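# Refit the hinge pin of a dough press and swing its lid open

## Robot

A 6-joint arm with a two-finger parallel gripper is mounted at the origin on a cart in front of the work surface, level with it; the furniture and walls round the work are solid. World frame = base frame: x ahead of the robot, y to its left, z up, the work surface at z = 0. Lengths are in m, angles in degrees, forces in N, time in s.
With the tool pointing down it reaches from about 0.25 to 0.725 m from the base axis. Payload 9.7 kg.
Tool frame: the origin (TCP) lies between the finger pads; the fingertips stand 22 mm ahead of it and the grasp point (between the pads) lies 3 mm ahead of it; z points along the fingers, y is the line along which they close (so a half turn about z gives the same grasp; the last joint's range is limited). The gripper opens to 85 mm and grips with 20 to 120 N. Pads are 22 mm wide; open, the fingers measure 114 mm over their backs; the gripper's body (76 mm by 85 mm) begins 54 mm behind the grasp point. The pads swing forward as they close: fully open they stand 13 mm farther back than shut.
Start: joints at [74.083, 4.979, 10.078, 95.1, 0, 90], TCP at [0.151, 0.529, 0.231] pointing down, gripper open.
Joint ranges: [-179.16, 179.16], [-48.56, 103.87], [-65.8, 70.77], [-126.05, 130.52], [-82.76, 87.17], [-180, 180]. Speed limits (degrees/s): [127.2, 127.2, 147.25, 180, 180, 180].

## Interface

Orientations are given as [roll, pitch, yaw] about the fixed x, y, z axes, in that order (R = Rz(yaw) Ry(pitch) Rx(roll)).
In Python, from workcell import bot, viewer, finder gives the robot as it stands.
- The arm moves only by the tool move_arm, never from a script. Its arguments are lists of equal length, an entry for each row: "offset": the shift along the tool's x, y, z in cm, a list of three; "twist": the turn, a rotation vector about the tool's x, y, z in rad, a list of three; "grip": the opening, from 0 (shut) to 1 (fully open). In form: {"offset": [[x, y, z], ...], "twist": [[ax, ay, az], ...], "grip": [grip, ...]}. A call has 1 to 5 rows; each row shifts and turns the commanded pose from where the row before left it, along the tool's axes as they then stand; what a row does not reach is not made up. A row lasts 1/10 s, in which the tool goes at most 50 mm and 8.59 degrees, less where a joint would pass 70% of its speed; a pose out of reach is approached as far as the arm can. A call is refused whole if a number of a shift passes 5 or a number of a turn 0.15, either way. A call with a gripper value outside its range is refused whole. The fingers move at their own pace and stop on an object; "force" is the grip in N (left out, the last holds). Time passes only in rows, so rows that do not move let the fingers close. It gives the time, the measured TCP pose, the force, the opening and the grip force at its end, in the units of the state.
- bot.get_obs(): the state, without advancing time (a new reading comes with each control period).
- viewer.camera(name): name is "scene" or "top" or "wrist"; returns a dict with "color" (480x640x3 uint8, red, green, blue), "depth" (480x640 float32, m along the optical axis (not along the pixel's ray), 0 where there is no reading), "vfov" (degrees; the focal length in pixels is half the picture's height over the tangent of half this angle, whatever the lens; pixels are square), "cx", "cy" (the principal point, pixels), "position" and "attitude" of the camera in the world; the wrist camera has in their place "tool_from_camera" (4x4, takes a point from camera to tool coordinates, whose origin is the TCP and whose axes are the flange's). Camera axes: x right, y down, z forward; pixel columns grow to the right and rows downward; lengths in m; the calibration is good to about 2 mm. A picture is of the moment at which its call begins: read the wrist's pose just before it.
- bot.job_done(): hands the job in; it is judged then, once.
Trained networks look in a picture, given as the dict that the camera call returned (one of the last four; its "shot" number tells which), for a name from the list of things; names that differ only in an ending like _2 or _b are one class to them, and where a whole thing is asked for, a point or a joint stands for the part that bears it (a point fixed in the world has none). Each returns a list of dicts, best first, with "p" (0 to 1); they miss things now and then, are a little off and sometimes report something else, mostly with a low value. They report only what shows in the picture. A call takes as long as a camera call.
- finder.boxes_of(picture, thing): "position" ([column, row] in pixels, amid what is visible of it).
- finder.pinpoint(picture, thing): "position" ([column, row] in pixels: a listed point, or the origin of a listed thing).
The state is a dict: "time": time; "q": joint angles; "qd": joint speeds; "joint_efforts": joint torques, N m; "ee_pos": TCP position; "tcp_rot": TCP orientation; "wrist_force": force on the tool from outside, world axes, zero at the start; "torque": the same for the moment, N m; "opening": finger opening in m; "grasp_force": force on a finger pad.
Only numpy, scipy, OpenCV 4.12 (cv2) and the standard library are available. Lean on these libraries where they do the work, as an engineer would, in place of code of your own. Each camera call takes 0.05 s, during which the arm holds its last target. There are 200 camera calls.

## Task

The dough press has been washed in two halves: slide the red lid along the base until it is fully home, its hinge knuckles between the ears of the base so that all the holes line up. Pick up the bent steel pin, thread it through all four holes from the ear nearest the robot and push it in until its bend is against that ear; then swing the lid up by its wooden bar and over until it leans back on its stop by itself, with the pin still fully in. Leave the onion, lemon, mug, jam jar and salt shaker where they are.

Things in the scene. Friction and masses are not known exactly. Their poses are not given: they have to be found in the camera images.
- press: base of the dough press, bare cast metal, fixed: round plate 130 mm across on feet, its upper face 18 mm above the worktop. Origin: centre of the plate, at worktop level. +x points from the plate to the hinge, +y along the hinge to the ear nearest the robot (roughly world -x). A low stop bar (x = 99..109, top at z = 26 mm) stands behind the hinge
- press_hinge (a point): point on the base's hinge axis (parallel to the press's y), midway between its two ears, at x = 83, z = 40 mm in the press frame. The ears are 8 mm thick (y = 26..34 and -34..-26 mm), 24 mm wide, tops at z = 52 mm, each with a 12.4 mm hole on this axis; axes as press
- press_seat (a point): where the middle of the pin's bend (pin_bend) lies when the pin is fully in: on the hinge axis, 5 mm outside the outer face of the ear nearest the robot; axes as press
- press_exit (a point): where the pin's tip lies when the pin is fully in: on the hinge axis, 15 mm outside the outer face of the far ear; axes as press
- lid: red lid, 0.36 to 0.6 kg, loose: round plate 130 mm across, 10 mm thick, at the start lying flat on the base, a little askew and 28 to 44 mm short of home (towards the press's -x). Origin: centre of its underside; +x to its hinge knuckles, -x to its handle. At home a straight edge (x = 72) stands against the fronts of the ears and the lid lies 18 mm above press, axes alike
- lid_hinge (a point): point on the axis of the lid's knuckle holes, midway between the knuckles: x = 83, z = 22 mm in the lid frame. Two knuckles (y = 9..24 and -24..-9 mm, 24 mm across, outer ends bevelled, 12.4 mm holes) fit between the ears, 2 mm to spare each side. A lug on them stops the open lid about 25 degrees past upright; there it stays by its weight (balance is about 12 degrees past upright); axes as lid
- lid_bar (a point): middle of the lid's wooden bar handle: round, 14 mm across, 92 mm long, parallel to the lid's y axis, 182 mm from the hinge axis and 42 mm above the worktop while the lid lies flat; clear gap of 27 mm between bar and plate. In the lid frame x = -99, z = 24 mm. It can turn in closed fingers
- pin_mid (a point): hinge pin, 0.07 kg: round steel rod, 10 mm across and 88 mm long, one end bent to a 30 mm leg at a right angle, lying flat on the chopping board (22 mm high). This point is on the rod's axis, 40 mm from the bend; +x points along the rod to its tip, the leg points to +y. The last 10 mm taper to 4 mm. In the holes it can turn freely, its leg then hangs down
- pin_bend (a point): middle of the pin's bend, where the axes of rod and leg meet; axes as pin_mid
- pin_tip (a point): end of the pin's taper, 88 mm from the bend; axes as pin_mid
- board: wooden chopping board 230 x 340 x 22 mm, fixed; origin at the centre of its underside, y along its length
- onion: onion, 79 mm across, 85 mm high, on the right end of the chopping board; origin under its centre
- lemon: lemon, 71 x 53 x 51 mm, on the right end of the chopping board; origin under its centre
- mug: yellow mug, 83 mm across and 92 mm high, standing behind the work, under the wall cabinet (whose front is about 0.58 m ahead of the robot's base and whose underside is 0.46 m above the worktop: keep the wrist clear of it); origin under its centre
- jam_jar: jar with a red lid, 65 mm across, 86 mm high, standing behind the work; origin under its centre
- salt_shaker: glass salt shaker, 44 mm across, 90 mm high, standing behind the work; origin under its centre

How it is judged:
By the outcome, as a careful person would: the job done as asked, in the order asked, and still so for the second after the job is handed in, with the robot touching nothing.
It also fails if it takes over 72 s, if anything falls off the work surface, if the arm or the gripper's body presses on something with over 40 N, if the wrist force passes 120 N, or if a joint passes its speed limit or range.

## Working session

There is one attempt and no reset: what is moved stays moved. The work goes in short steps, Python scripts to look and compute and a tool call to move; the robot and the scene stay as the last step left them, time stands still between calls to the robot, and variables do not carry over. Pictures are saved under pics/ and viewed, at most 10 in all, crops included, and the job is handed in when it is done.

Besides the shell and the picture viewer there is one more tool, called after ">>>" as a command line: name --argument value ..., lists and objects as JSON in quotes. move_arm: Moves the arm, as the interface text tells. Its arguments: {"type":"object","properties":{"offset":{"type":"array","items":{"type":"array","items":{"type":"number"}}},"twist":{"type":"array","items":{"type":"array","items":{"type":"number"}}},"grip":{"type":"array","items":{"type":"number"}},"force":{"type":"number"}},"required":["offset","twist","grip"]}

```bash
mkdir -p pics; ls; cat > h.py <<'E'
import numpy as np, cv2
from scipy.spatial.transform import Rotation as R
from workcell import bot, viewer, finder
def rot(a):
    a=np.array(a,float)
    return a if a.shape==(3,3) else (R.from_quat(a).as_matrix() if a.size==4 else R.from_euler('xyz',a,degrees=True).as_matrix())
def tcp():
    o=bot.get_obs(); return np.array(o['ee_pos']),rot(o['tcp_rot']),o
def shot(name):
    p,Rt,o=tcp(); c=viewer.camera(name)
    if 'position' in c: c['T']=(np.array(c['position']),rot(c['attitude']))
    else:
        M=np.array(c['tool_from_camera']); c['T']=(p+Rt@M[:3,3],Rt@M[:3,:3])
    c['f']=240/np.tan(np.radians(c['vfov'])/2); return c
def ray(c,px):
    t,Rc=c['T']; return t,Rc@np.array([(px[0]-c['cx'])/c['f'],(px[1]-c['cy'])/c['f'],1])
def atz(c,px,z):
    t,d=ray(c,px); return t+d*(z-t[2])/d[2]
def dep(c,px):
    t,d=ray(c,px); u,v=int(px[0]),int(px[1]); w=c['depth'][v-1:v+2,u-1:u+2]; w=w[w>0]
    return t+d*np.median(w) if w.size else None
def proj(c,P):
    t,Rc=c['T']; q=Rc.T@(np.array(P)-t); return np.array([c['cx'],c['cy']])+c['f']*q[:2]/q[2]
def save(c,n): cv2.imwrite('pics/'+n+'.png',c['color'][:,:,::-1])
E
python3 - <<'E'
from h import *
np.set_printoptions(precision=4,suppress=True)
o=bot.get_obs(); print({k:o[k] for k in ['time','ee_pos','tcp_rot','opening']})
for n in ['scene','top']:
    c=shot(n); save(c,n+'0'); print(n,c['T'][0],c['attitude'],c['vfov'])
    for t,z in [('press',0),('press_hinge',.04),('press_seat',.04),('press_exit',.04),('lid',.018),('lid_hinge',.04),('lid_bar',.042),('pin_mid',.027),('pin_bend',.027),('pin_tip',.027),('mug',0),('onion',.022)]:
        r=finder.pinpoint(c,t)[:1]
        for a in r: print(t,np.round(a['position'],1),round(a['p'],2),atz(c,a['position'],z))
E
```

```text
pics
{'time': 0.0, 'ee_pos': array([0.1508, 0.5287, 0.23  ]), 'tcp_rot': array([-179.9222,    0.0021,  164.0844]), 'opening': 0.08498996102674718}
scene [-0.492  -0.6091  0.8207] [-122.9771   -0.2988  -60.426 ] 45.97868811904304
press [231.1 246.3] 0.96 [0.4684 0.1705 0.    ]
press_hinge [204.7 224.2] 0.71 [0.4713 0.2544 0.04  ]
press_seat [192.2 229.6] 0.82 [0.4341 0.2656 0.04  ]
press_exit [216.5 217.5] 0.64 [0.514  0.2487 0.04  ]
lid [241.  242.4] 0.98 [0.4746 0.1421 0.018 ]
lid_hinge [215.4 228.3] 0.61 [0.4691 0.2177 0.04  ]
lid_bar [277.2 245.6] 0.92 [0.4787 0.0339 0.042 ]
pin_mid [277.7 245.6] 0.67 [0.498  0.0452 0.027 ]
pin_bend [358.1 295.2] 0.63 [ 0.4199 -0.2163  0.027 ]
pin_tip [386.  280.1] 0.48 [ 0.5022 -0.2482  0.027 ]
mug [265.3 209.5] 0.98 [0.6717 0.1987 0.    ]
onion [434.7 323.6] 0.68 [ 0.4204 -0.3947  0.022 ]
top [ 0.3106 -0.0471  1.3022] [-169.069     0.8687  -88.7223] 46.322512959240726
press_hinge [196.6 274.3] 0.66 [0.4664 0.2573 0.04  ]
press_seat [200.4 292.1] 0.93 [0.4262 0.2461 0.04  ]
press_exit [197.2 250.7] 0.72 [0.5208 0.2594 0.04  ]
lid_hinge [214.5 268.8] 0.69 [0.4798 0.2172 0.04  ]
lid_bar [291.2 270.7] 0.85 [0.4787 0.0423 0.042 ]
pin_mid [409.4 284.7] 0.53 [ 0.4541 -0.2266  0.027 ]
pin_tip [415.4 263.4] 0.57 [ 0.5033 -0.2407  0.027 ]
mug [231.6 198.9] 0.71 [0.6552 0.1943 0.    ]
onion [483.6 303.6] 0.67 [ 0.4152 -0.3945  0.022 ]
```

View pics/top0.png

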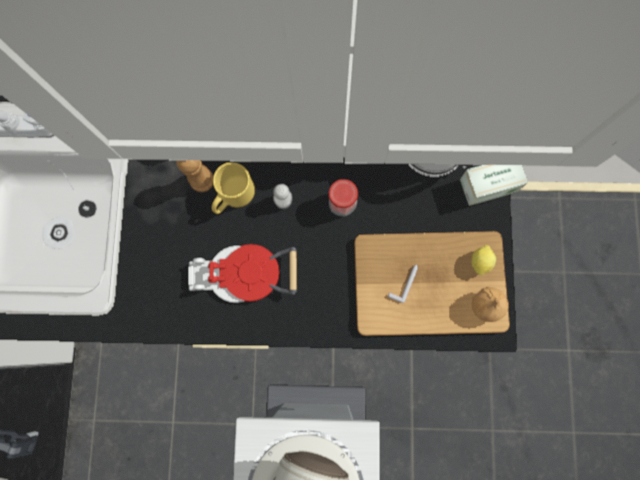

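View pics/scene0.png

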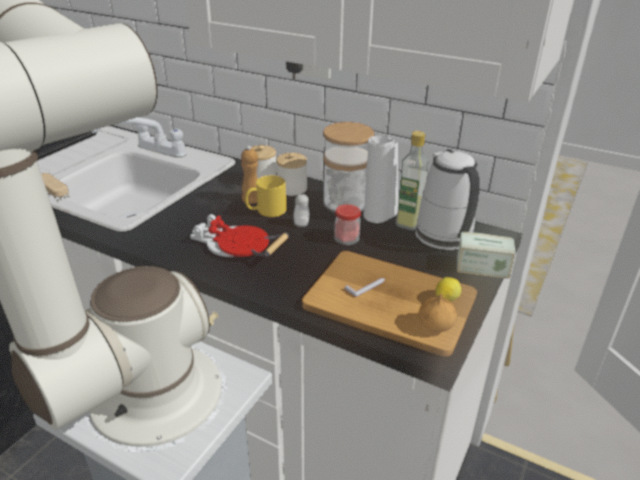

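>>> move_arm --offset '[[0, 0, 0], [0, 0, 0], [-2.8, -3.7, 0], [-2.8, -3.7, 0], [-2.8, -3.7, 0]]' --twist '[[0, 0, -0.139], [0, 0, -0.139], [0, 0, 0], [0, 0, 0], [0, 0, 0]]' --grip '[1, 1, 1, 1, 1]'

```text
time: 1.8
ee_pos: [0.2353, 0.4167, 0.2305]
tcp_rot: [-180.0, 0.0, -179.9]
wrist_force: [0.0, 0.8, 0.7]
opening: 0.085
grasp_force: 0.0
```

>>> move_arm --offset '[[-2.8, -3.7, 0], [-2.8, -3.7, 0], [-2.8, -3.7, 0], [-2.8, -3.7, 0], [-2.8, -3.7, 0]]' --twist '[[0, 0, 0], [0, 0, 0], [0, 0, 0], [0, 0, 0], [0, 0, 0]]' --grip '[1, 1, 1, 1, 1]'

```text
time: 2.3
ee_pos: [0.3757, 0.2313, 0.231]
tcp_rot: [180.0, 0.0, -180.0]
wrist_force: [1.7, 1.2, 0.4]
opening: 0.0856
grasp_force: 0.0
```

>>> move_arm --offset '[[-2.8, -3.7, 0], [-2.8, -3.7, 0], [0, 0, 0]]' --twist '[[0, 0, 0], [0, 0, 0], [0, 0, 0]]' --grip '[1, 1, 1]'

```text
time: 2.6
ee_pos: [0.4332, 0.1551, 0.2304]
tcp_rot: [-179.9, 0.0, 179.7]
wrist_force: [-0.2, 0.0, -1.1]
opening: 0.0853
grasp_force: 0.0
```

```bash
cat >> h.py <<'E'
np.set_printoptions(precision=4,suppress=True)
def pts(c,names):
    for t,z in names:
        for a in finder.pinpoint(c,t)[:1]: print(t,np.round(a['position'],1),round(a['p'],2),atz(c,a['position'],z),'dep',dep(c,a['position']))
E
python3 - <<'E'
from h import *
p,Rt,o=tcp(); print(o['time'],p,o['tcp_rot'],o['q'])
c=shot('wrist'); save(c,'w1'); print(c['tool_from_camera'],c['vfov'])
pts(c,[('press',0),('press_hinge',.04),('press_seat',.04),('press_exit',.04),('lid',.018),('lid_hinge',.04),('lid_bar',.042)])
E
```

```text
2.6 [0.4332 0.1551 0.2304] [-179.9441    0.0259  179.6889] [19.7407 -7.2768 -2.0072 95.2645 -0.0615 20.0518]
[[ 0.0003 -0.9443 -0.329   0.0849]
 [ 1.      0.0004 -0.0002  0.0005]
 [ 0.0003 -0.329   0.9443 -0.1433]
 [ 0.      0.      0.      1.    ]] 69.22154617000004
press_hinge [415.9 242.6] 0.71 [0.4652 0.2561 0.04  ] dep [0.4732 0.2629 0.0172]
press_seat [419.9 207.7] 0.78 [0.4289 0.2568 0.04  ] dep [0.4335 0.2625 0.0209]
press_exit [415.6 288.9] 0.85 [0.5175 0.2604 0.04  ] dep [0.5376 0.2728 0.0003]
lid [304.1 246.1] 0.57 [0.4764 0.1415 0.018 ] dep [0.4713 0.1421 0.0321]
lid_hinge [381.8 248.5] 0.83 [0.4714 0.2218 0.04  ] dep [0.4664 0.2191 0.0537]
lid_bar [206.8 258.6] 0.89 [0.4809 0.0423 0.042 ] dep [0.4783 0.0445 0.0485]
```

View pics/w1.png

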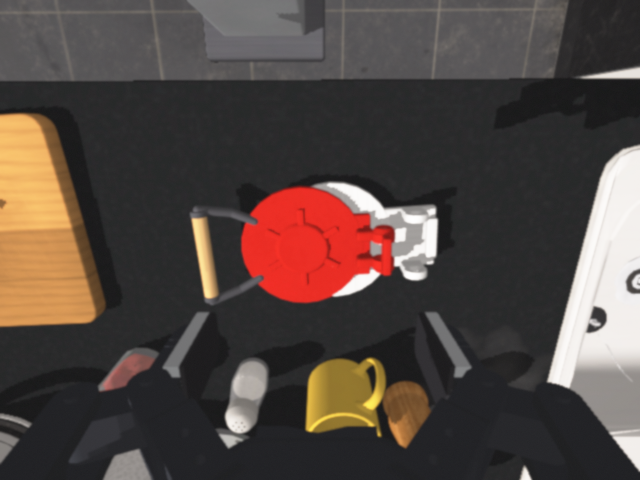

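```bash
cat >> h.py <<'E'
def cloud(c):
    v,u=np.mgrid[0:480,0:640]; t,Rc=c['T']; d=c['depth']
    P=np.stack([(u-c['cx'])/c['f']*d,(v-c['cy'])/c['f']*d,d],-1)@Rc.T+t
    P[d==0]=9; return P
def lin(Q):
    m=Q.mean(0); U=np.linalg.svd(Q-m)[2][0]; return m,np.degrees(np.arctan2(U[1],U[0])),np.ptp((Q-m)@U)
E
python3 - <<'E'
from h import *
c=shot('wrist'); P=cloud(c); rgb=c['color'].astype(int); hsv=cv2.cvtColor(c['color'],cv2.COLOR_RGB2HSV)
x,y,z=P[...,0],P[...,1],P[...,2]
red=((hsv[...,0]<8)|(hsv[...,0]>172))&(hsv[...,1]>150)
grey=hsv[...,1]<60
ear=grey&(y>.225)&(y<.30)&(x>.38)&(x<.56)&(z>.042)&(z<.06)
n,l,s,ct=cv2.connectedComponentsWithStats(ear.astype(np.uint8))
for i in range(1,n):
    if s[i,4]>15:
        Q=P[l==i]; print('ear',s[i,4],Q.mean(0),lin(Q[:,:2])[1:],Q.min(0),Q.max(0))
bar=grey&(y>.2)&(y<.33)&(x>.38)&(x<.56)&(z>.022)&(z<.03)
Q=P[bar]; print('z22-30',len(Q),lin(Q[:,:2]),Q.min(0),Q.max(0))
wood=(~red)&(hsv[...,1]>60)&(y<.08)&(y>.0)&(x>.4)&(x<.56)&(z>.036)&(z<.06)
Q=P[wood];print('wood',len(Q),lin(Q[:,:2]),Q[:,2].mean())
kn=red&(y>.18)&(z>.042)&(z<.06); Q=P[kn]; print('knuckle',len(Q),lin(Q[:,:2]),Q.min(0),Q.max(0))
pl=red&(z>.022)&(z<.034)&(y<.19); Q=P[pl].copy(); (cx,cy),r=cv2.minEnclosingCircle(Q[Q[:,1]<.16][:,:2].astype(np.float32)); print('plate',cx,cy,r,np.median(Q[:,2]))
bp=grey&(z>.013)&(z<.022)&(y>.1)&(y<.24)&(x>.38)&(x<.56); Q=P[bp]
A=None
m=bp.astype(np.uint8); print(len(Q),Q.min(0),Q.max(0))
E
```

```text
ear 205 [0.4367 0.2514 0.0491] (np.float64(-84.16641630595308), np.float64(0.021780869744869452)) [0.4322 0.2416 0.0421] [0.4415 0.2637 0.0534]
ear 195 [0.4961 0.2559 0.0488] (np.float64(-83.63573213671185), np.float64(0.02294996234022517)) [0.4919 0.2453 0.042 ] [0.5013 0.2681 0.0531]
z22-30 508 (array([0.4655, 0.2703]), np.float64(0.4752323454773934), np.float64(0.0710869214779952)) [0.4326 0.2124 0.022 ] [0.5041 0.2819 0.03  ]
wood 1160 (array([0.4777, 0.0424]), np.float64(2.253156266232451), np.float64(0.08816466710722291)) 0.04726951375558358
knuckle 531 (array([0.4671, 0.2162]), np.float64(-6.841647180210702), np.float64(0.04853652834983438)) [0.4475 0.197  0.042 ] [0.4956 0.2327 0.0599]
plate 0.4750748872756958 0.1392575055360794 0.06487853825092316 0.02846272762388785
2069 [0.4078 0.1514 0.013 ] [0.5366 0.24   0.0206]
```

>>> move_arm --offset '[[-1.5, -3.75, 0], [-1.5, -3.75, 0], [-1.45, -3.77, 0], [0, 0, 4], [0, 0, 4]]' --twist '[[0, 0, 0], [0, 0, 0], [0, 0, 0], [0, 0, -0.045], [0, 0, 0]]' --grip '[0.3, 0.3, 0.3, 0.3, 0.3]' --force 25

```text
time: 3.55
ee_pos: [0.4763, 0.0457, 0.1505]
tcp_rot: [180.0, 0.1, -177.4]
wrist_force: [-0.5, 0.7, -0.2]
opening: 0.0258
grasp_force: 0.0
```

>>> move_arm --offset '[[0, 0, 3], [0, 0, 0]]' --twist '[[0, 0, 0], [0, 0, 0]]' --grip '[0.3, 0.3]'

```text
time: 3.75
ee_pos: [0.4731, 0.0465, 0.1168]
tcp_rot: [-180.0, -0.4, -177.4]
wrist_force: [-0.1, 0.5, 0.9]
opening: 0.0255
grasp_force: 0.0
```

```bash
python3 - <<'E'
from h import *
p,Rt,o=tcp(); print(o['time'],p,o['tcp_rot'],o['opening'])
c=shot('wrist'); save(c,'w2')
pts(c,[('lid_bar',.042)])
P=cloud(c);hsv=cv2.cvtColor(c['color'],cv2.COLOR_RGB2HSV);x,y,z=P[...,0],P[...,1],P[...,2]
wood=(hsv[...,1]>60)&(hsv[...,0]>10)&(hsv[...,0]<30)&(y<.08)&(y>.0)&(x>.4)&(x<.56)&(z>.036)&(z<.06)
Q=P[wood];print('wood',len(Q),lin(Q[:,:2]),Q[:,2].mean(),Q.min(0),Q.max(0))
E
```

```text
3.75 [0.4731 0.0465 0.1168] [-179.982    -0.3678 -177.3712] 0.025518227163834603
lid_bar [305.  262.9] 0.87 [0.4787 0.0393 0.042 ] dep [0.476  0.0394 0.0486]
wood 2016 (array([0.4761, 0.0417]), np.float64(3.0508724134756298), np.float64(0.08791217204294649)) 0.0473900917038756 [0.4354 0.0328 0.0384] [0.5232 0.0502 0.0507]
```

>>> move_arm --offset '[[-0.4, -0.55, 2], [0, 0, 2.5], [0, 0, 1.5], [0, 0, 1.2], [0, 0, 0]]' --twist '[[0, 0, 0], [0, 0, 0], [0, 0, 0], [0, 0, 0], [0, 0, 0]]' --grip '[0.3, 0.3, 0.3, 0.3, 0.3]' --force 25

```text
time: 4.35
ee_pos: [0.4794, 0.0411, 0.0483]
tcp_rot: [-180.0, -0.1, -177.4]
wrist_force: [0.1, 0.4, 0.0]
opening: 0.0253
grasp_force: 0.0
```

>>> move_arm --offset '[[0, 0, 0], [0, 0, 0], [0, 0, 0]]' --twist '[[0, 0, 0], [0, 0, 0], [0, 0, 0]]' --grip '[0, 0, 0]'

```text
time: 4.65
ee_pos: [0.4802, 0.041, 0.0496]
tcp_rot: [180.0, 0.1, -177.4]
wrist_force: [0.9, 1.0, -0.3]
opening: -0.0002
grasp_force: 0.0
```

```bash
python3 - <<'E'
from h import *
p,Rt,o=tcp(); print(o['time'],p,o['tcp_rot'],o['opening'],o['wrist_force'],o['grasp_force'])
c=shot('wrist'); save(c,'w3')
pts(c,[('lid_bar',.042)])
E
```

```text
4.65 [0.4802 0.041  0.0496] [ 179.9946    0.0757 -177.4111] -0.00016019190162355025 [ 0.9026  1.0082 -0.2843] 0.0
lid_bar [316.6 300.2] 0.87 [0.4776 0.0414 0.042 ] dep [0.4692 0.041  0.0574]
```

View pics/w3.png

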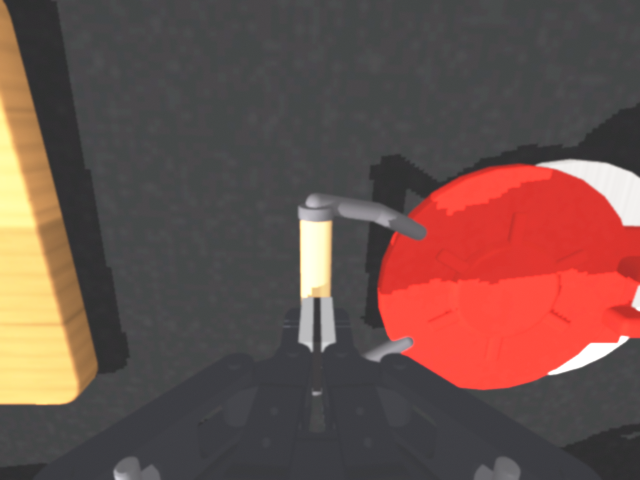

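```bash
python3 - <<'E'
from h import *
p,Rt,o=tcp()
c=shot('wrist'); P=cloud(c)
for v in (270,285,292,296,298,302,306,312,320,335,350,380): print(v,[np.round(P[v,u],3).tolist() for u in (308,318,328)], c['color'][v,308],c['color'][v,318])
E
```

```text
270 [[0.459, 0.037, 0.048], [0.459, 0.041, 0.048], [0.459, 0.046, 0.047]] [255 255 239] [255 254 215]
285 [[0.466, 0.037, 0.048], [0.466, 0.041, 0.049], [0.467, 0.046, 0.047]] [255 255 240] [255 253 211]
292 [[0.47, 0.037, 0.049], [0.47, 0.042, 0.048], [0.47, 0.046, 0.047]] [255 255 240] [235 195 136]
296 [[0.472, 0.037, 0.048], [0.471, 0.042, 0.05], [0.474, 0.047, 0.044]] [243 216 162] [216 172 121]
298 [[0.469, 0.037, 0.055], [0.469, 0.042, 0.055], [0.468, 0.046, 0.056]] [189 186 185] [83 72 66]
302 [[0.47, 0.037, 0.058], [0.469, 0.042, 0.059], [0.468, 0.046, 0.059]] [187 187 189] [59 56 59]
306 [[0.469, 0.037, 0.062], [0.469, 0.042, 0.062], [0.469, 0.046, 0.062]] [187 187 189] [59 57 59]
312 [[0.47, 0.037, 0.066], [0.469, 0.042, 0.067], [0.469, 0.046, 0.067]] [188 188 190] [57 55 58]
320 [[0.469, 0.038, 0.073], [0.47, 0.042, 0.072], [0.468, 0.045, 0.074]] [187 187 189] [58 56 58]
335 [[0.469, 0.038, 0.084], [0.469, 0.041, 0.084], [0.469, 0.045, 0.082]] [188 188 189] [57 54 57]
350 [[0.469, 0.038, 0.093], [0.473, 0.042, 0.087], [0.468, 0.045, 0.094]] [65 65 71] [67 65 67]
380 [[0.473, 0.038, 0.102], [0.487, 0.042, 0.086], [0.468, 0.044, 0.108]] [62 62 67] [67 65 67]
```

>>> move_arm --offset '[[0, 0, 0], [0, 0, 0], [0, 0, 1.0], [0, 0, 0.8], [0, 0, 0]]' --twist '[[0, 0, 0], [0, 0, 0], [0, 0, 0], [0, 0, 0], [0, 0, 0]]' --grip '[0.3, 0.3, 0.3, 0.3, 0.3]'

```text
time: 5.3
ee_pos: [0.4786, 0.0409, 0.0289]
tcp_rot: [-180.0, -0.2, -177.4]
wrist_force: [-1.4, 0.4, 0.0]
opening: 0.0255
grasp_force: 0.0
```

```bash
python3 - <<'E'
from h import *
p,Rt,o=tcp(); print(o['time'],p,o['wrist_force'])
c=shot('wrist'); save(c,'w4'); P=cloud(c)
for v in range(280,345,8): print(v,[np.round(P[v,u],3).tolist() for u in (285,318,350)])
E
```

```text
5.3 [0.4786 0.0409 0.0289] [-1.3971  0.3936  0.04  ]
280 [[0.477, 0.024, -0.001], [0.452, 0.041, 0.049], [0.475, 0.059, -0.001]]
288 [[0.481, 0.024, -0.0], [0.456, 0.041, 0.049], [0.479, 0.06, -0.0]]
296 [[0.486, 0.024, 0.0], [0.459, 0.041, 0.049], [0.484, 0.06, 0.0]]
304 [[0.468, 0.027, 0.041], [0.463, 0.041, 0.048], [0.466, 0.055, 0.041]]
312 [[0.468, 0.028, 0.047], [0.467, 0.041, 0.049], [0.467, 0.054, 0.048]]
320 [[0.471, 0.028, 0.049], [0.471, 0.042, 0.048], [0.468, 0.054, 0.052]]
328 [[0.473, 0.028, 0.051], [0.474, 0.042, 0.049], [0.468, 0.054, 0.057]]
336 [[0.477, 0.028, 0.051], [0.478, 0.042, 0.049], [0.471, 0.054, 0.058]]
344 [[0.48, 0.029, 0.052], [0.482, 0.042, 0.049], [0.474, 0.054, 0.059]]
```

View pics/w4.png

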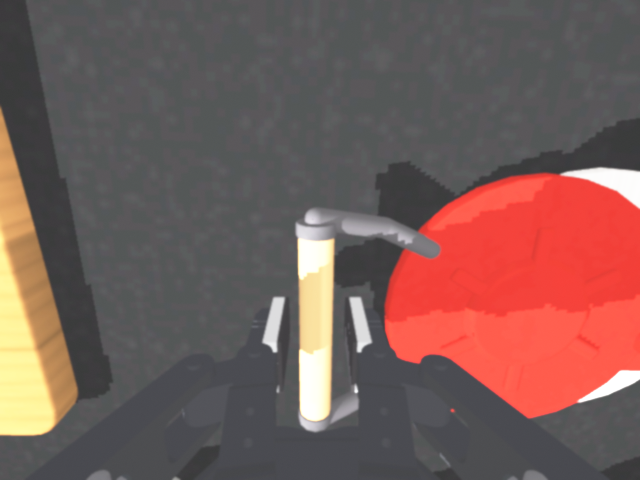

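>>> move_arm --offset '[[0, 0, 0.9], [0, 0, 0], [0, 0, 0], [0, 0, 0], [0, 0, 0]]' --twist '[[0, 0, 0], [0, 0, 0], [0, 0, 0], [0, 0, 0], [0, 0, 0]]' --grip '[0.3, 0, 0, 0, 0]' --force 30

```text
time: 5.85
ee_pos: [0.4796, 0.041, 0.0217]
tcp_rot: [180.0, -0.0, -177.4]
wrist_force: [0.0, 0.8, -1.9]
opening: 0.0131
grasp_force: 29.2
```

>>> move_arm --offset '[[-0.05, 0.4, 0], [-0.05, 0.5, 0], [-0.05, 0.5, 0], [-0.05, 0.4, 0], [0, 0, 0]]' --twist '[[0, 0, -0.01], [0, 0, -0.01], [0, 0, -0.01], [0, 0, -0.007], [0, 0, 0]]' --grip '[0, 0, 0, 0, 0]'

```text
time: 6.35
ee_pos: [0.4806, 0.0599, 0.0217]
tcp_rot: [180.0, 0.0, -175.2]
wrist_force: [0.4, 0.9, -2.2]
opening: 0.0133
grasp_force: 29.3
```

```bash
cat > lk.py <<'E'
from h import *
def look(nm=None):
    p,Rt,o=tcp(); print(o['time'],p,o['tcp_rot'],o['wrist_force'])
    c=shot('wrist'); 
    if nm: save(c,nm)
    P=cloud(c); hsv=cv2.cvtColor(c['color'],cv2.COLOR_RGB2HSV)
    x,y,z=P[...,0],P[...,1],P[...,2]
    red=((hsv[...,0]<8)|(hsv[...,0]>172))&(hsv[...,1]>150); grey=hsv[...,1]<60
    for n_,m in (('ear',grey&(z>.046)),('knuckle',red&(z>.044))):
        m=m&(y>.2)&(y<.285)&(x>.41)&(x<.53)&(z<.06)
        n,l,s,ct=cv2.connectedComponentsWithStats(m.astype(np.uint8))
        for i in range(1,n):
            if s[i,4]>40: Q=P[l==i]; print(n_,s[i,4],Q.mean(0),Q.min(0)[:2],Q.max(0)[:2])
    return c,P
E
python3 -c "
from lk import *
look('w5')"
```

```text
6.35 [0.4806 0.0599 0.0217] [ 179.966     0.0017 -175.2195] [ 0.381   0.9024 -2.1511]
```

>>> move_arm --offset '[[-0.05, 0.4, 0], [-0.05, 0.4, 0], [0, 0.2, 0], [0, 0, 0]]' --twist '[[0, 0, 0], [0, 0, 0], [0, 0, 0], [0, 0, 0]]' --grip '[0, 0, 0, 0]'

```text
time: 6.8
ee_pos: [0.4807, 0.0695, 0.0217]
tcp_rot: [180.0, -0.0, -175.3]
wrist_force: [-0.9, 1.5, -1.6]
opening: 0.0131
grasp_force: 29.4
```

>>> move_arm --offset '[[0, 0.2, 0], [0, 0.1, 0], [0, 0, 0]]' --twist '[[0, 0, 0], [0, 0, 0], [0, 0, 0]]' --grip '[0, 0, 0]'

```text
time: 7.1
ee_pos: [0.4805, 0.0722, 0.0217]
tcp_rot: [180.0, -0.0, -175.3]
wrist_force: [0.2, -0.6, -2.3]
opening: 0.0129
grasp_force: 29.4
```

>>> move_arm --offset '[[0, 0.1, 0], [0, 0.1, 0], [0, 0, 0]]' --twist '[[0, 0, 0], [0, 0, 0], [0, 0, 0]]' --grip '[0, 0, 0]'

```text
time: 7.4
ee_pos: [0.4802, 0.0733, 0.0216]
tcp_rot: [-179.9, -0.0, -175.3]
wrist_force: [-0.9, -7.1, -1.6]
opening: 0.0129
grasp_force: 29.6
```

```bash
python3 - <<'E'
from h import *
c=shot('top'); im=c['color'][230:320,170:320]; cv2.imwrite('pics/t2.png',cv2.resize(im,None,fx=5,fy=5,interpolation=cv2.INTER_CUBIC)[:,:,::-1])
pts(c,[('press_hinge',.04),('lid_hinge',.04)])
E
```

```text
lid_hinge [196.8 272.1] 0.64 [0.4715 0.2571 0.04  ] dep [0.4685 0.2516 0.0629]
```

View pics/t2.png

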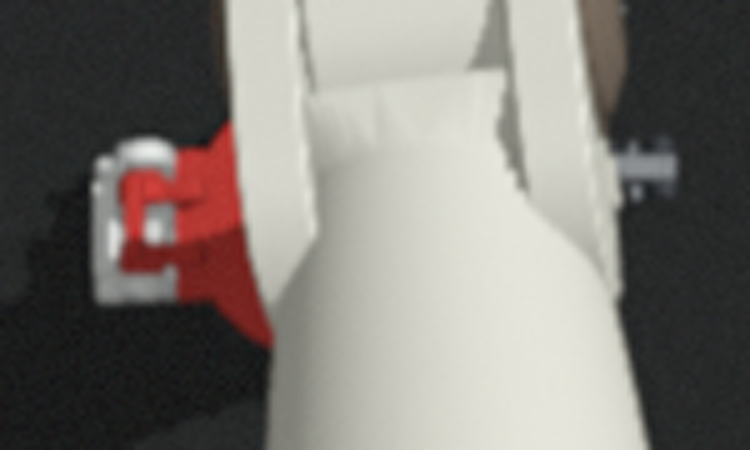

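>>> move_arm --offset '[[0, 0.1, 0], [0, 0.1, 0], [0, 0, 0]]' --twist '[[0, 0, 0], [0, 0, 0], [0, 0, 0]]' --grip '[0, 0, 0]'

```text
time: 7.85
ee_pos: [0.4798, 0.0735, 0.0215]
tcp_rot: [-179.7, -0.1, -175.4]
wrist_force: [-0.6, -17.9, -0.3]
opening: 0.0129
grasp_force: 30.0
```

>>> move_arm --offset '[[0, -0.25, 0], [0, 0, 0], [0, 0, 0], [0, 0, -3], [0, 0, -5]]' --twist '[[0, 0, 0], [0, 0, 0], [0, 0, 0], [0, 0, 0], [0, 0, 0]]' --grip '[0, 0.3, 0.3, 0.3, 0.3]'

```text
time: 8.35
ee_pos: [0.4785, 0.0737, 0.0999]
tcp_rot: [180.0, -0.3, -175.3]
wrist_force: [2.2, -0.1, 1.1]
opening: 0.0255
grasp_force: 0.0
```

>>> move_arm --offset '[[0, 0, -5], [2, 4, -3], [2, 4, 0], [0, 3, 0], [0, 0, 0]]' --twist '[[0, 0, 0], [0, 0, 0], [0, 0, 0], [0, 0, 0], [0, 0, 0]]' --grip '[0.3, 0.3, 0.3, 0.3, 0.3]'

```text
time: 8.85
ee_pos: [0.4326, 0.1802, 0.1801]
tcp_rot: [179.9, 0.1, -175.1]
wrist_force: [-0.4, -0.7, 0.1]
opening: 0.0256
grasp_force: 0.0
```

```bash
python3 - <<'E'
from lk import *
c,P=look('w6')
pts(c,[('press_hinge',.04),('lid_hinge',.04),('press_seat',.04),('press_exit',.04),('lid_bar',.042)])
E
```

```text
8.85 [0.4326 0.1802 0.1801] [ 179.9174    0.0721 -175.0741] [-0.4287 -0.7365  0.1323]
ear 235 [0.4368 0.2522 0.0499] [0.4328 0.2427] [0.4428 0.2636]
ear 206 [0.4962 0.2562 0.0498] [0.4925 0.2468] [0.501  0.2674]
knuckle 508 [0.4605 0.2497 0.0505] [0.4425 0.2424] [0.4886 0.261 ]
lid_hinge [394.2 269.8] 0.81 [0.4662 0.2529 0.04  ] dep [0.4755 0.2591 0.0178]
press_seat [401.4 229.6] 0.91 [0.4287 0.2531 0.04  ] dep [0.4335 0.2577 0.0234]
press_exit [395.  321.4] 0.66 [0.5183 0.262  0.04  ] dep [ 0.5425  0.2747 -0.0003]
lid_bar [189.  268.6] 0.81 [0.4797 0.0722 0.042 ] dep [0.4763 0.0749 0.0493]
```

View pics/w6.png

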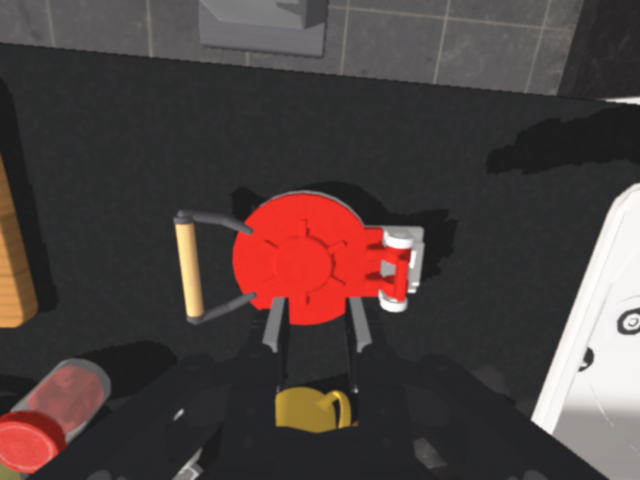

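>>> move_arm --offset '[[0.5, -4.9, -1], [0.5, -4.9, -1], [0.5, -4.9, 0], [0.5, -4.9, 0], [0.5, -4.9, 0]]' --twist '[[0, 0, 0], [0, 0, 0], [0, 0, 0], [0, 0, 0], [0, 0, 0]]' --grip '[0.3, 0.3, 0.3, 0.3, 0.3]'

```text
time: 9.65
ee_pos: [0.4278, -0.0711, 0.1997]
tcp_rot: [-180.0, 0.0, -175.4]
wrist_force: [2.1, 0.1, 0.5]
opening: 0.0257
grasp_force: 0.0
```

>>> move_arm --offset '[[0.6, -4.9, 0], [0.6, -4.9, 0], [0.6, -4.9, 0], [0, 0, 0], [0, 0, 0]]' --twist '[[0, 0, 0], [0, 0, 0], [0, 0, 0.13], [0, 0, 0.14], [0, 0, 0.13]]' --grip '[0.3, 0.3, 0.3, 0.3, 0.3]'

```text
time: 10.15
ee_pos: [0.4215, -0.2189, 0.199]
tcp_rot: [180.0, -0.0, 161.2]
wrist_force: [0.3, -0.5, 0.6]
opening: 0.0255
grasp_force: 0.0
```

```bash
cat > pin.py <<'E'
from h import *
def pin(nm=None):
    p,Rt,o=tcp(); print(o['time'],p,o['tcp_rot'],o['opening'])
    c=shot('wrist')
    if nm: save(c,nm)
    pts(c,[('pin_mid',.027),('pin_bend',.027),('pin_tip',.027)])
    P=cloud(c); hsv=cv2.cvtColor(c['color'],cv2.COLOR_RGB2HSV); x,y,z=P[...,0],P[...,1],P[...,2]
    m=(z>.0265)&(z<.04)&(hsv[...,1]<90)&(y<-.12)&(y>-.33)&(x>.35)&(x<.56)
    n,l,s,ct=cv2.connectedComponentsWithStats(m.astype(np.uint8))
    for i in range(1,n):
        if s[i,4]>100: Q=P[l==i]; print(s[i],lin(Q[:,:2]),Q.min(0),Q.max(0))
    return c,P
E
python3 -c "
from pin import *
pin('w7')"
```

```text
10.15 [ 0.4215 -0.2189  0.199 ] [179.9919  -0.0489 161.1838] 0.025503756934391063
pin_mid [325.5 250.8] 0.92 [ 0.4558 -0.221   0.027 ] dep [ 0.4539 -0.2205  0.0322]
pin_tip [321.3 297. ] 0.73 [ 0.502  -0.2408  0.027 ] dep [ 0.505  -0.2417  0.0211]
[ 317  206   47   91 1237] (array([ 0.4449, -0.2135]), np.float64(-33.11778421419436), np.float64(0.09779316110600164)) [ 0.4133 -0.2423  0.0265] [ 0.4998 -0.1759  0.0346]
```

View pics/w7.png

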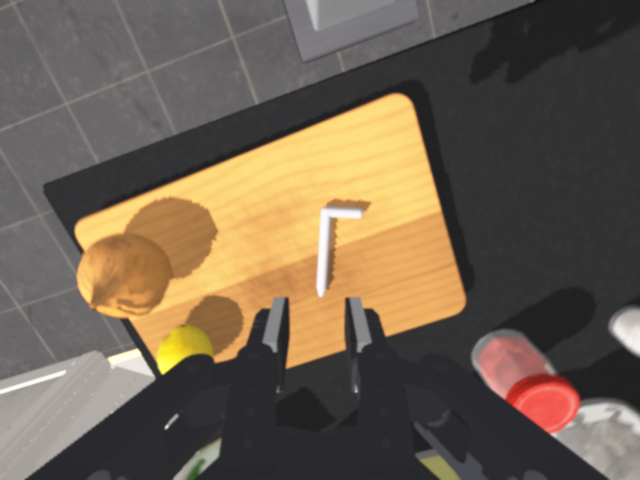

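```bash
cat > pf.py <<'E'
from h import *
def pf(zc=.032,lo=.0):
    p,Rt,o=tcp(); c=shot('wrist'); P=cloud(c); hsv=cv2.cvtColor(c['color'],cv2.COLOR_RGB2HSV); x,y,z=P[...,0],P[...,1],P[...,2]
    m=((z>.025)&(z<.045)&(hsv[...,1]<90)&(y<-.15)&(y>-.3)&(x>.38)&(x<.54)).astype(np.uint8)
    n,l,s,ct=cv2.connectedComponentsWithStats(m); i=1+np.argmax(s[1:,4]); v,u=np.where(l==i)
    W=np.array([atz(c,q,.029)[:2] for q in zip(u,v)])
    a=np.radians(-17)
    for k in range(6):
        d=np.array([np.cos(a),np.sin(a)]); nrm=np.array([-d[1],d[0]])
        if k==0: off=np.percentile(W@nrm,15)
        r=W@nrm-off; Q=W[np.abs(r)<.007]; Q=Q[(Q@d)>(W@d).min()+.012]; mm,ang,ln=lin(Q); a=np.radians(ang); off=mm@np.array([-np.sin(a),np.cos(a)])
    s0=(W@d).min()+.005; bend=d*s0+nrm*off; tip=d*(W@d).max()+nrm*off
    print(o['time'],p,o['tcp_rot'],'rod ang',ang,'bend',bend,'tip',tip,'len',np.linalg.norm(tip-bend))
    yaw=np.radians(o['tcp_rot'][2]); tx=np.array([np.cos(yaw),np.sin(yaw)]); ty=np.array([np.sin(yaw),-np.cos(yaw)])
    g=bend+.022*d-p[:2]; print('to grasp tool xy cm',100*g@tx,100*g@ty,'twist',-np.radians((ang-(o['tcp_rot'][2]-180)+90)%180-90))
if __name__=='__main__': pf()
E
python3 pf.py
```

```text
10.35 [ 0.4222 -0.2169  0.1994] [-179.9999   -0.0047  161.9647] rod ang -21.45239576055711 bend [ 0.4175 -0.2082] tip [ 0.4992 -0.2403] len 0.0877438588464081
to grasp tool xy cm -1.4771792276700644 0.5474943340928663 twist 0.059638739324464694
```

>>> move_arm --offset '[[-1.5, 0.55, 3], [0, 0, 4.5], [0, 0, 4.5], [0, 0, 1.5], [0, 0, 0]]' --twist '[[0, 0, 0.06], [0, 0, 0], [0, 0, 0], [0, 0, 0], [0, 0, 0]]' --grip '[0.3, 0.3, 0.3, 0.3, 0.3]'

```text
time: 10.9
ee_pos: [0.4374, -0.2152, 0.063]
tcp_rot: [180.0, -0.2, 158.5]
wrist_force: [0.6, -1.2, 0.5]
opening: 0.0258
grasp_force: 0.0
```

```bash
python3 pf.py
```

```text
10.9 [ 0.4374 -0.2152  0.063 ] [179.9852  -0.1998 158.467 ] rod ang -21.340441269573546 bend [ 0.4176 -0.2081] tip [ 0.5001 -0.2403] len 0.08851505632549912
to grasp tool xy cm -0.10189394542447554 -0.06229979034280495 twist -0.0033608063199055253
```

>>> move_arm --offset '[[-0.1, -0.06, 2.3], [0, 0, 1], [0, 0, 0.5], [0, 0, 0.2], [0, 0, 0]]' --twist '[[0, 0, 0], [0, 0, 0], [0, 0, 0], [0, 0, 0], [0, 0, 0]]' --grip '[0.3, 0.3, 0.3, 0.3, 0.3]'

```text
time: 11.45
ee_pos: [0.4395, -0.2171, 0.0252]
tcp_rot: [-180.0, 0.1, 158.4]
wrist_force: [-0.5, 0.2, 0.6]
opening: 0.0257
grasp_force: 0.0
```

>>> move_arm --offset '[[0, 0, 0], [0, 0, 0], [0, 0, 0], [0, 0, 0]]' --twist '[[0, 0, 0], [0, 0, 0], [0, 0, 0], [0, 0, 0]]' --grip '[0, 0, 0, 0]' --force 60

```text
time: 11.85
ee_pos: [0.4396, -0.2171, 0.0254]
tcp_rot: [-180.0, 0.1, 158.4]
wrist_force: [-1.2, 1.1, 6.1]
opening: 0.0066
grasp_force: 58.8
```

>>> move_arm --offset '[[0, 0, 0], [0, 0, 0], [0, 0, 0.4], [0, 0, 0.2], [0, 0, 0]]' --twist '[[0, 0, 0], [0, 0, 0], [0, 0, 0], [0, 0, 0], [0, 0, 0]]' --grip '[0.3, 0.3, 0.3, 0.3, 0.3]'

```text
time: 12.35
ee_pos: [0.4395, -0.2171, 0.0213]
tcp_rot: [-180.0, 0.1, 158.4]
wrist_force: [-10.0, 5.5, 29.5]
opening: 0.0255
grasp_force: 15.0
```

>>> move_arm --offset '[[0, 0, 0], [0, 0, 0], [0, 0, 0], [0, 0, 0]]' --twist '[[0, 0, 0], [0, 0, 0], [0, 0, 0], [0, 0, 0]]' --grip '[0, 0, 0, 0]' --force 60

```text
time: 12.75
ee_pos: [0.4413, -0.2181, 0.0219]
tcp_rot: [-180.0, 0.4, 158.3]
wrist_force: [-2.8, 1.2, 26.0]
opening: 0.0075
grasp_force: 64.8
```

>>> move_arm --offset '[[0, 0, -0.3], [0, 0, 0], [0, 0, -1.5], [0, 0, -3], [0, 0, 0]]' --twist '[[0, 0, 0], [0, 0, 0], [0, 0, 0], [0, 0, 0], [0, 0, 0]]' --grip '[0, 0, 0, 0, 0]' --force 60

```text
time: 13.25
ee_pos: [0.4406, -0.2176, 0.07]
tcp_rot: [-180.0, 0.2, 158.4]
wrist_force: [0.0, -0.7, -0.9]
opening: 0.0075
grasp_force: 58.8
```

```bash
python3 - <<'E'
from h import *
p,Rt,o=tcp(); print(o['time'],p,o['tcp_rot'],o['opening'],o['grasp_force'],o['wrist_force'])
c=shot('wrist'); save(c,'w8'); pts(c,[('pin_tip',.05),('pin_bend',.05)])
E
```

```text
13.25 [ 0.4406 -0.2176  0.07  ] [-179.9816    0.2434  158.354 ] 0.007452879556096031 58.831032514572144 [ 0.0342 -0.7044 -0.8558]
pin_tip [318.6 424.8] 0.93 [ 0.5247 -0.2491  0.05  ] dep [ 0.4962 -0.238   0.0784]
```

View pics/w8.png

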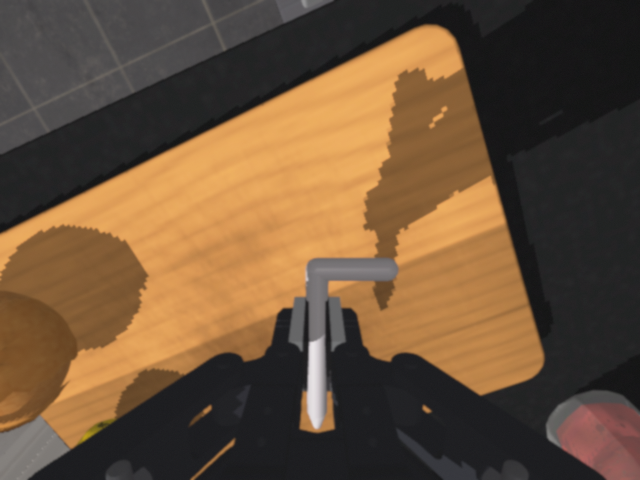

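```bash
cat > pt.py <<'E'
from h import *
# pin in tool frame: depth points along the rod
p,Rt,o=tcp(); c=shot('wrist'); P=cloud(c); Q=(P-p)@Rt
print(o['time'],p,o['tcp_rot'])
for v in list(range(264,300,6))+list(range(345,432,8)):
    r=Q[v,306:332]; k=np.argmin(r[:,2]); w=r[r[:,2]<r[k,2]+.004]; print(v,306+k,'top',r[k]*1000,'y range',w[:,1].min()*1000,w[:,1].max()*1000)
E
python3 pt.py
```

```text
13.4 [ 0.4389 -0.2168  0.066 ] [179.9974  -0.0394 158.3563]
264 314 top [29.1011 -0.616  -9.7538] y range -3.167147274879451 6.552382776137457
270 321 top [ 27.0567   2.2855 -11.2796] y range -4.03828683445867 6.477894249342033
276 317 top [ 24.4331   0.6329 -11.4882] y range -4.070097136032366 6.514843486747474
282 320 top [ 21.7451   1.8874 -11.6129] y range -4.0876236928488625 4.0707281832884785
288 317 top [ 18.7296   0.6367 -11.1462] y range -3.6598193208108225 4.969063787745645
294 315 top [ 15.69    -0.2126 -10.7385] y range -4.13072058604449 5.0166248445678
345 329 top [  9.98     4.8902 -38.5186] y range -3.3103835620340205 5.625874489235458
353 331 top [  7.0837   5.6163 -39.1759] y range -3.37011278868501 5.616346933897519
361 331 top [  4.2218   5.6279 -39.9011] y range -3.3561336657574814 5.62794434165544
369 331 top [  2.0751   5.5949 -41.5207] y range -3.4246370921619387 5.59493289499225
377 331 top [ -1.5815   5.6539 -41.3092] y range 4.312572647309031 5.653877277806165
385 331 top [ -3.9622   5.6357 -42.63  ] y range 5.635700938423037 5.635700938423037
393 331 top [ -5.8182   5.5892 -44.4923] y range 5.58924676622484 5.58924676622484
401 325 top [-4551.8814 11724.9734 -8936.5677] y range 11724.973435385882 11724.973435385882
409 316 top [-4551.8814 11724.9734 -8936.5677] y range 11724.973435385882 11724.973435385882
417 316 top [-51.1688   0.1924 -11.083 ] y range -2.8149219862162225 3.6961390389323903
425 317 top [-58.84     0.6872  -8.6405] y range -1.362191602421027 2.224090482128954
```

>>> move_arm --offset '[[0, 0, -3], [0, 0, -2.5], [0, 0, 0], [0, 0, 0], [0, 0, 0]]' --twist '[[0, 0, 0], [0, 0, -0.114], [0, 0, -0.114], [0, 0, -0.114], [0, 0, -0.114]]' --grip '[0, 0, 0, 0, 0]' --force 80

```text
time: 13.95
ee_pos: [0.4387, -0.2167, 0.1205]
tcp_rot: [179.9, -0.1, -175.2]
wrist_force: [0.4, -0.6, -1.0]
opening: 0.0061
grasp_force: 79.9
```

>>> move_arm --offset '[[0.45, 4.6, 0], [0.45, 4.6, 0], [0.45, 4.6, 0], [0.45, 4.6, 0], [0.45, 4.6, 0]]' --twist '[[0, 0, 0], [0, 0, 0], [0, 0, 0], [0, 0, 0], [0, 0, 0]]' --grip '[0, 0, 0, 0, 0]'

```text
time: 14.45
ee_pos: [0.3976, 0.0121, 0.1205]
tcp_rot: [180.0, -0.1, -175.6]
wrist_force: [1.5, -0.0, 0.2]
opening: 0.0063
grasp_force: 79.9
```

>>> move_arm --offset '[[0.45, 4.6, 0], [0.45, 4.6, 0], [0.45, 4.6, 0], [0.45, 4.6, 0], [0, 0, 0]]' --twist '[[0, 0, 0], [0, 0, 0], [0, 0, 0], [0, 0, 0], [0, 0, 0]]' --grip '[0, 0, 0, 0, 0]'

```text
time: 14.95
ee_pos: [0.3647, 0.1968, 0.1203]
tcp_rot: [180.0, -0.1, -175.2]
wrist_force: [0.6, -0.8, -1.5]
opening: 0.0062
grasp_force: 79.9
```

```bash
cat > al.py <<'E'
from h import *
# remaining move to put the tip D before the near ear on the hinge axis
import sys
D=float(sys.argv[1]); p,Rt,o=tcp(); yaw=np.radians(4.5); d=np.array([np.cos(yaw),np.sin(yaw),0])
H=np.array([.4665,.2540,.0400]); tip_t=np.array([-.061,.0006,-.006])
tgt=H-d*(.034+D); e=tgt-(p+Rt@tip_t); print(o['time'],p,o['tcp_rot'],'tool cm',100*Rt.T@e,'twist z',-np.radians((184.5-o['tcp_rot'][2]+180)%360-180))
E
python3 al.py .015
```

```text
14.95 [0.3647 0.1968 0.1203] [ 179.9754   -0.1001 -175.1525] tool cm [0.3572 4.8096 8.6241] twist z 0.006065225332349383
```

>>> move_arm --offset '[[0.9, 2.4, 0], [0.95, 2.4, 1], [0, 0, 3], [0, 0, 2], [0, 0, 0]]' --twist '[[0, 0, 0], [0, 0, 0], [0, 0, 0], [0, 0, 0], [0, 0, 0]]' --grip '[0, 0, 0, 0, 0]'

```text
time: 15.45
ee_pos: [0.3425, 0.2375, 0.0581]
tcp_rot: [-179.8, -0.3, -175.5]
wrist_force: [-0.3, 0.8, -0.0]
opening: 0.006
grasp_force: 79.9
```

```bash
python3 al.py .03; python3 - <<'E'
from h import *
p,Rt,o=tcp(); c=shot('wrist'); save(c,'w9'); P=cloud(c); Q=(P-p)@Rt
pts(c,[('press_seat',.04),('pin_tip',.066),('pin_bend',.066)])
hsv=cv2.cvtColor(c['color'],cv2.COLOR_RGB2HSV); x,y,z=P[...,0],P[...,1],P[...,2]
grey=hsv[...,1]<60
m=grey&(z>.03)&(z<.056)&(y>.225)&(y<.285)&(x>.42)&(x<.53)
n,l,s,ct=cv2.connectedComponentsWithStats(m.astype(np.uint8))
for i in range(1,n):
    if s[i,4]>40: W=P[l==i]; print('ear',s[i],W.mean(0),W.min(0),W.max(0))
m=(Q[...,2]>-.014)&(Q[...,2]<.0)&(np.abs(Q[...,1])<.012)&(Q[...,0]>-.07)&(Q[...,0]<-.03)
W=Q[m]*1000; print('rod',len(W)); 
for a in range(-64,-30,5):
    w=W[(W[:,0]>a)&(W[:,0]<a+5)]
    if len(w): print(a,len(w),'top',w[:,2].min(),'y',w[:,1].min(),w[:,1].max())
E
```

```text
15.45 [0.3425 0.2375 0.0581] [-179.8206   -0.2899 -175.5163] tool cm [0.     0.6162 2.3814] twist z -0.00028414850574326987
press_seat [333.6 427. ] 0.7 [0.43   0.2551 0.04  ] dep [0.3525 0.2446 0.1132]
pin_tip [318.7 428. ] 0.81 [0.4037 0.2439 0.066 ] dep [0.4056 0.2441 0.0642]
pin_bend [315.1 267.5] 0.75 [0.3162 0.2353 0.066 ] dep [0.3155 0.2353 0.0677]
ear [312 417  21  15 168] [0.4345 0.2497 0.0351] [0.432  0.2423 0.03  ] [0.4384 0.2548 0.0407]
rod 802
-64 33 top -8.121266616744139 y -1.3458335785051827 3.243242526651534
-59 66 top -9.570666527712207 y -2.83474121998522 4.725361982146185
-54 149 top -11.106859399334153 y -4.375977947967159 5.225301778538162
-49 154 top -11.1124977322126 y -4.306031305750528 5.16797814929064
-44 163 top -10.908465836271127 y -4.25414367686662 5.11631216981533
-39 133 top -10.68564494207829 y -3.1996761499609834 4.525448625883869
-34 104 top -10.811937816692387 y -3.1460135033089633 4.025852634603587
```

>>> move_arm --offset '[[0, 0.65, 1.2], [0, 0, 1.2], [-1.2, 0, 0], [-1.2, 0, 0], [0, 0, 0]]' --twist '[[0, 0, 0], [0, 0, 0], [0, 0, 0], [0, 0, 0], [0, 0, 0]]' --grip '[0, 0, 0, 0, 0]'

```text
time: 16.15
ee_pos: [0.3695, 0.2477, 0.0376]
tcp_rot: [180.0, 0.0, -175.6]
wrist_force: [0.0, -0.6, -0.4]
opening: 0.0062
grasp_force: 79.9
```

```bash
python3 al.py .005; python3 - <<'E'
from h import *
p,Rt,o=tcp(); c=shot('wrist'); save(c,'w10'); P=cloud(c)
print(o['wrist_force'])
hsv=cv2.cvtColor(c['color'],cv2.COLOR_RGB2HSV); x,y,z=P[...,0],P[...,1],P[...,2]
m=(hsv[...,1]<60)&(z>.028)&(z<.056)&(y>.225)&(y<.285)&(x>.40)&(x<.46)
W=P[m]
for a in np.arange(.40,.45,.004):
    w=W[(W[:,0]>a)&(W[:,0]<a+.004)]
    if len(w)>5: print(round(a,3),len(w),'y',w[:,1].min(),w[:,1].max(),'z',w[:,2].min(),w[:,2].max())
cv2.imwrite('pics/w10c.png',cv2.resize(c['color'][330:480,240:400],None,fx=4.5,fy=4,interpolation=cv2.INTER_CUBIC)[:,:,::-1])
E
```

```text
16.15 [0.3695 0.2477 0.0376] [ 179.9895    0.0454 -175.5652] tool cm [ 0.278  -0.1826  0.369 ] twist z -0.0011377113164334717
[ 0.042  -0.6352 -0.4133]
0.4 108 y 0.24691004571881453 0.254382244423499 z 0.0452852977709893 0.04822939081992164
0.404 112 y 0.24725383392148587 0.2551723329517768 z 0.04515478349301755 0.048837053762491894
0.408 123 y 0.24661655422104936 0.25606986443778623 z 0.04287363868328514 0.04873743152955065
0.412 119 y 0.24671895912264288 0.25637019934335886 z 0.043222023564492174 0.04824792282069776
0.416 134 y 0.2470376726009091 0.25667590945133606 z 0.04227944303270034 0.04846388816885788
0.42 97 y 0.2472622941660114 0.257016370592075 z 0.04201106597504134 0.0488050150760124
0.424 54 y 0.24911385077895515 0.2557216509737667 z 0.043527759961990875 0.04730843959227532
0.428 32 y 0.2504383036310563 0.25856460433581496 z 0.03558251412070587 0.045981570880775785
0.432 275 y 0.24499315618000003 0.26120207062605094 z 0.02809613676408157 0.044957480084863194
0.436 66 y 0.24719190479978423 0.25947798693409546 z 0.03433270279816622 0.03939630257560617
0.44 12 y 0.24951098600937743 0.25769286109001116 z 0.03309155171552533 0.03568755352270181
0.444 6 y 0.24823954610261356 0.255845797342006 z 0.029993597946901984 0.03284297574569581
```

>>> move_arm --offset '[[0, 0, 0.32], [0, 0, 0], [-0.4, 0, 0], [-0.5, 0, 0], [0, 0, 0]]' --twist '[[0, 0, 0], [0, 0, 0], [0, 0, 0], [0, 0, 0], [0, 0, 0]]' --grip '[0, 0, 0, 0, 0]'

```text
time: 16.7
ee_pos: [0.3773, 0.2483, 0.0344]
tcp_rot: [180.0, 0.0, -175.5]
wrist_force: [-0.2, -0.4, -0.5]
opening: 0.0062
grasp_force: 79.9
```

>>> move_arm --offset '[[-0.5, 0, 0], [-0.5, 0, 0], [0, 0, 0]]' --twist '[[0, 0, 0], [0, 0, 0], [0, 0, 0]]' --grip '[0, 0, 0]'

```text
time: 17.0
ee_pos: [0.3876, 0.2492, 0.0345]
tcp_rot: [180.0, 0.1, -175.5]
wrist_force: [1.0, 0.1, 2.0]
opening: 0.0062
grasp_force: 80.2
```

>>> move_arm --offset '[[-0.5, 0, 0], [0, 0, 0]]' --twist '[[0, 0, 0], [0, 0, 0]]' --grip '[0, 0]'

```text
time: 17.2
ee_pos: [0.3924, 0.2495, 0.0345]
tcp_rot: [180.0, 0.1, -175.5]
wrist_force: [1.2, 0.2, 1.8]
opening: 0.0064
grasp_force: 80.3
```

>>> move_arm --offset '[[-0.5, 0, -0.03], [-0.5, 0, 0], [0, 0, 0]]' --twist '[[0, 0, 0], [0, 0, 0], [0, 0, 0]]' --grip '[0, 0, 0]'

```text
time: 17.5
ee_pos: [0.4024, 0.2502, 0.0346]
tcp_rot: [180.0, 0.0, -175.5]
wrist_force: [1.7, 0.1, 0.9]
opening: 0.006
grasp_force: 80.3
```

>>> move_arm --offset '[[-0.5, 0, 0], [-0.5, 0, 0], [0, 0, 0]]' --twist '[[0, 0, 0], [0, 0, 0], [0, 0, 0]]' --grip '[0, 0, 0]'

```text
time: 17.8
ee_pos: [0.4118, 0.2507, 0.0339]
tcp_rot: [-180.0, -0.0, -175.5]
wrist_force: [0.2, 0.9, -3.2]
opening: 0.0058
grasp_force: 95.4
```

>>> move_arm --offset '[[-0.3, 0, 0], [-0.3, 0, 0], [0, 0, 0]]' --twist '[[0, 0, 0], [0, 0, 0], [0, 0, 0]]' --grip '[0, 0, 0]'

```text
time: 18.1
ee_pos: [0.4166, 0.2508, 0.0332]
tcp_rot: [-179.9, -0.2, -175.5]
wrist_force: [-2.6, -0.1, -10.4]
opening: 0.0062
grasp_force: 93.2
```

```bash
python3 - <<'E'
from h import *
p,Rt,o=tcp(); print(p,o['wrist_force'],o['torque'],o['grasp_force']); c=shot('wrist'); P=cloud(c); Q=(P-p)@Rt*1000
for v in range(262,300,5): print(v,[np.round(Q[v,u],1).tolist() for u in (312,318,324)])
pts(c,[('pin_bend',.04)]); save(c,'w11')
E
```

```text
[0.4166 0.2508 0.0332] [ -2.579   -0.1007 -10.3838] [-0.1272  0.7114 -0.0699] 93.15402757376432
262 [[11.7, -2.1, 34.1], [12.0, 1.2, 33.3], [12.0, 4.5, 33.3]]
267 [[9.2, -2.1, 33.1], [9.1, 1.2, 33.3], [9.3, 4.5, 32.7]]
272 [[6.0, -2.1, 33.5], [6.2, 1.2, 32.9], [6.0, 4.6, 33.3]]
277 [[3.3, -2.1, 32.6], [3.1, 1.2, 33.1], [2.9, 4.6, 33.5]]
282 [[-0.3, -2.1, 33.8], [20.2, 1.1, -8.8], [0.1, 4.6, 32.9]]
287 [[19.8, -1.4, -12.8], [20.4, 1.1, -13.9], [20.3, 3.5, -13.8]]
292 [[18.6, -1.4, -15.0], [18.9, 1.1, -15.4], [19.5, 3.5, -16.8]]
297 [[16.9, -1.4, -16.0], [16.9, 1.1, -16.0], [17.2, 3.5, -16.7]]
pin_bend [315.6 293.5] 0.59 [0.403  0.2498 0.04  ] dep [0.3985 0.2494 0.0488]
```

```bash
python3 - <<'E'
from h import *
c=shot('wrist'); p,Rt,o=tcp(); P=cloud(c); Q=(P-p)@Rt*1000
print(p,o['wrist_force'])
m=(Q[...,2]<25)
for v in range(264,312,4): print(v,' '.join('%3d/%3d/%3d'%tuple(Q[v,u]) if m[v,u] else '     .     ' for u in range(290,420,10)))
cv2.imwrite('pics/w11c.png',cv2.resize(c['color'][200:480,200:460],None,fx=2.1,fy=2.1,interpolation=cv2.INTER_CUBIC)[:,:,::-1])
E
```

```text
[0.4166 0.2508 0.0334] [ -3.7163  -0.6425 -13.9583]
264      .           .           .           .           .           .           .           .           .           .           .           .           .     
268      .           .           .           .           .           .           .           .           .           .           .           .           .     
272      .           .           .           .           .           .           .           .           .           .           .           .           .     
276      .           .           .           .           .           .           .           .           .           .           .           .           .     
280      .           .           .           .           .           .           .           .           .           .           .           .           .     
284      .           .       19/ -2/ -9  20/  1/-12  20/  6/-10      .           .           .           .           .           .           .           .     
288      .           .       20/ -2/-14  19/  1/-13  19/  6/-13  20/ 10/-15  20/ 14/-14 
[... 166 characters left out ...]
7/-18  20/ 21/-18      .           .           .           .     
296      .           .       16/ -2/-14  18/  1/-17  18/  5/-18  19/  9/-19  19/ 13/-19  19/ 17/-19  19/ 21/-20  20/ 25/-22  20/ 29/-21      .           .     
300      .       10/ -6/ -7  14/ -2/-14  15/  1/-16  17/  5/-18  17/  9/-20  18/ 13/-20  18/ 17/-21  19/ 21/-23  19/ 25/-23  19/ 28/-23      .           .     
304      .       10/ -6/-10  12/ -2/-14  13/  1/-16  14/  5/-17  16/  9/-20  17/ 13/-22  17/ 17/-23  18/ 21/-24  18/ 24/-24  18/ 28/-24      .           .     
308   6/-11/ -6  10/ -6/-13  11/ -2/-14  11/  1/-16  12/  5/-17  14/  9/-19  15/ 13/-21  15/ 17/-22  16/ 21/-24  16/ 25/-24  17/ 28/-26      .           .
```

View pics/w11c.png

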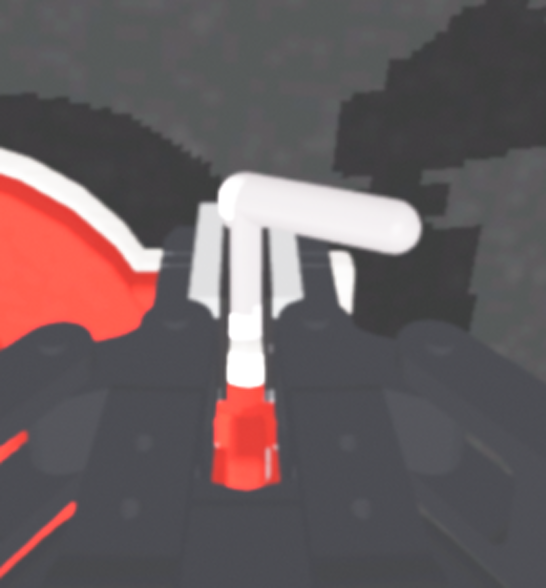

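>>> move_arm --offset '[[0, 0, 0], [0, 0, 0], [-0.2, 0, 0], [0, 0, 0]]' --twist '[[0, 0, 0], [0, 0, 0], [0, 0, 0], [0, 0, 0]]' --grip '[0.35, 0.35, 0.35, 0.35]' --force 40

```text
time: 18.65
ee_pos: [0.4205, 0.2519, 0.0355]
tcp_rot: [179.9, 0.1, -175.5]
wrist_force: [-1.1, 0.0, -0.5]
opening: 0.0299
grasp_force: 0.0
```

```bash
cat > dm.py <<'E'
from h import *
import sys
def dm(v0,v1,u0,u1,dv=6,du=10,zmin=.012):
    p,Rt,o=tcp(); c=shot('wrist'); P=cloud(c)*1000; print(o['time'],p,o['wrist_force'])
    pts(c,[('pin_bend',.04),('pin_tip',.04)])
    for v in range(v0,v1,dv): print(v,' '.join('%3d/%3d/%3d'%tuple(P[v,u]) if P[v,u,2]>zmin*1000 and P[v,u,0]<600 else '     .     ' for u in range(u0,u1,du)))
    return c
if __name__=='__main__': dm(*map(int,sys.argv[1:5]))
E
python3 dm.py 264 330 290 400
```

```text
18.65 [0.4205 0.2519 0.0355] [-1.0541  0.0084 -0.5477]
pin_bend [327.  273.2] 0.86 [0.3978 0.2552 0.04  ] dep [0.3966 0.255  0.0427]
264      .           .           .           .      394/256/ 36 395/261/ 33 397/266/ 27      .           .           .           .     
270      .           .           .      396/251/ 40 395/256/ 40 397/261/ 35 401/267/ 25      .           .           .           .     
276      .           .           .      398/252/ 42 397/256/ 42 400/261/ 36      .           .           .           .           .     
282      .           .           .           .      400/256/ 43      .           .           .           .           .           .     
288      .           .           .      403/252/ 43 402/256/ 43      .           .           .           .           .           .     
294      .           .           .      406/252/ 43 405/257/ 43      .           .           .           .           .           .     
300      .           .           .      408/252/ 44 409/257/ 42      .      410/266/ 39 407/270/ 44      .           .           .     
306      .           .           .      411/253/ 45 412/257/ 43      .      412/266/ 41 408/270/ 47      .           .           .     
312      .           .           .      414/253/ 44 415/258/ 42      .      414/266/ 42 408/269/ 53 411/274/ 46 411/279/ 45      .     
318 436/239/ 16 434/244/ 18 419/249/ 41 417/253/ 44 418/258/ 41 434/266/ 15 417/267/ 43 407/268/ 58 408/272/ 57 411/278/ 51      .     
324 434/239/ 24 433/244/ 25 422/249/ 42 420/253/ 45 423/258/ 40 436/266/ 17 420/267/ 43 408/268/ 62 407/272/ 62 412/277/ 55      .
```

>>> move_arm --offset '[[0, 0, -3], [0, 0, -4], [3, 0.2, 0], [2.5, 0.14, 0], [0, 0, 0]]' --twist '[[0, 0, 0], [0, 0, 0], [0, 0, 0], [0, 0, 0], [0, 0, 0]]' --grip '[0.35, 0.35, 0, 0, 0]'

```text
time: 19.3
ee_pos: [0.3627, 0.2505, 0.1051]
tcp_rot: [180.0, 0.0, -175.5]
wrist_force: [1.0, 0.8, 0.2]
opening: -0.0003
grasp_force: 0.0
```

>>> move_arm --offset '[[0, 0, 4], [0, 0, 3], [0, 0, 0.5], [0, 0, 0]]' --twist '[[0, 0, 0], [0, 0, 0], [0, 0, 0], [0, 0, 0]]' --grip '[0, 0, 0, 0]'

```text
time: 19.7
ee_pos: [0.3643, 0.2503, 0.0293]
tcp_rot: [-180.0, -0.1, -175.5]
wrist_force: [0.9, 0.3, 0.5]
opening: 0.0001
grasp_force: 0.0
```

```bash
python3 dm.py 290 440 290 370
```

```text
19.7 [0.3643 0.2503 0.0293] [0.9304 0.2598 0.4919]
pin_bend [315.7 386. ] 0.97 [0.3972 0.2529 0.04  ] dep [0.3729 0.2512 0.0674]
290      .           .           .           .           .           .           .           .     
296      .           .           .           .           .           .           .           .     
302      .           .      353/247/ 39 353/251/ 38 352/255/ 38      .           .           .     
308 357/238/ 38 358/242/ 36 353/247/ 43 353/251/ 43 352/255/ 44 356/260/ 36      .           .     
314 358/238/ 42 357/243/ 42 353/247/ 48 353/251/ 48 353/255/ 48 356/260/ 42      .           .     
320 358/239/ 46 354/243/ 52 353/247/ 53 353/251/ 52 353/255/ 53 356/259/ 46      .           .     
326 358/239/ 50 353/243/ 57 354/247/ 56 353/251/ 57 352/255/ 57 357/259/ 50 356/263/ 50      .     
332 358/239/ 55 353/243/ 61 353/247/ 61 353/251/ 61 353/254/ 61 357/259/ 53 356/263/ 54      .     
338 357/240/ 60 353/243/ 65 353/247/ 65 353/251/ 65 353/254/ 64 356/259/ 60 356/263/ 59      .     
344 352/240/ 70 353/244/ 69 354/247/ 67 354/251/ 66 352/254/ 70 350/257
[... 828 characters left out ...]

398 348/242/100 347/245/100 369/248/ 76 400/255/ 43 352/253/ 95 347/255/100 346/258/101 347/260/ 99
404 347/242/102 348/245/101 371/249/ 77 403/255/ 44 354/253/ 95 346/255/102 347/258/101 347/260/101
410 348/242/103 351/245/100 373/249/ 78 407/255/ 44 357/254/ 94 346/255/104 347/258/103 347/260/103
416 347/243/106 354/245/ 99      .      410/256/ 44 358/254/ 95 346/255/106 346/257/107 346/260/106
422 346/243/109 354/245/101 415/251/ 43 414/256/ 43 360/254/ 95 346/255/108 346/257/108 346/259/108
428 348/243/109 357/245/101 418/251/ 44 418/256/ 44 362/254/ 95 346/255/110 346/257/110 347/259/109
434 347/243/111 355/245/104 353/248/105 354/250/105 353/253/105 347/254/111 346/257/111 346/259/111
```

>>> move_arm --offset '[[0, 0.1, 0.8], [-0.8, 0, 0], [-0.8, 0, 0], [-0.6, 0, 0], [0, 0, 0]]' --twist '[[0, 0, 0], [0, 0, 0], [0, 0, 0], [0, 0, 0], [0, 0, 0]]' --grip '[0, 0, 0, 0, 0]'

```text
time: 20.35
ee_pos: [0.3872, 0.2534, 0.0216]
tcp_rot: [-180.0, 0.0, -175.6]
wrist_force: [-0.1, -0.4, -0.2]
opening: 0.0
grasp_force: 0.0
```

>>> move_arm --offset '[[-0.4, 0, 0], [-0.4, 0, 0], [-0.4, 0, 0], [0, 0, 0]]' --twist '[[0, 0, 0], [0, 0, 0], [0, 0, 0], [0, 0, 0]]' --grip '[0, 0, 0, 0]'

```text
time: 20.75
ee_pos: [0.3986, 0.2542, 0.0215]
tcp_rot: [-180.0, 0.0, -175.5]
wrist_force: [-1.2, -0.2, 1.2]
opening: -0.0001
grasp_force: 0.4
```

>>> move_arm --offset '[[-0.4, 0, 0], [-0.4, 0, 0], [0, 0, 0]]' --twist '[[0, 0, 0], [0, 0, 0], [0, 0, 0]]' --grip '[0, 0, 0]'

```text
time: 21.05
ee_pos: [0.4064, 0.2547, 0.0215]
tcp_rot: [-180.0, -0.0, -175.5]
wrist_force: [-2.9, -1.9, 1.1]
opening: -0.0003
grasp_force: 1.3
```

>>> move_arm --offset '[[-0.2, 0, 0], [-0.1, 0, 0], [0, 0, 0]]' --twist '[[0, 0, 0], [0, 0, 0], [0, 0, 0]]' --grip '[0, 0, 0]'

```text
time: 21.35
ee_pos: [0.4092, 0.255, 0.0215]
tcp_rot: [-180.0, -0.0, -175.5]
wrist_force: [-3.5, -2.5, 1.6]
opening: -0.0003
grasp_force: 1.7
```

>>> move_arm --offset '[[-0.15, 0, 0], [-0.1, 0, 0], [0, 0, 0]]' --twist '[[0, 0, 0], [0, 0, 0], [0, 0, 0]]' --grip '[0, 0, 0]'

```text
time: 21.65
ee_pos: [0.4118, 0.2553, 0.0215]
tcp_rot: [-180.0, 0.0, -175.5]
wrist_force: [-3.3, -1.9, 2.2]
opening: 0.0
grasp_force: 1.8
```

>>> move_arm --offset '[[-0.1, 0, 0], [-0.1, 0, 0], [0, 0, 0]]' --twist '[[0, 0, 0], [0, 0, 0], [0, 0, 0]]' --grip '[0, 0, 0]'

```text
time: 21.95
ee_pos: [0.4123, 0.2552, 0.0214]
tcp_rot: [-180.0, -0.2, -175.5]
wrist_force: [-11.8, -2.5, 7.1]
opening: 0.0002
grasp_force: 6.0
```

>>> move_arm --offset '[[-0.1, 0, 0], [0, 0, 0], [1, 0, 0], [2, 0, 0], [0, 0, -4]]' --twist '[[0, 0, 0], [0, 0, 0], [0, 0, 0], [0, 0, 0], [0, 0, 0]]' --grip '[0, 0, 0, 0, 0]'

```text
time: 22.45
ee_pos: [0.3803, 0.2511, 0.0565]
tcp_rot: [-179.7, -0.5, -175.5]
wrist_force: [1.3, 0.8, -0.8]
opening: 0.0003
grasp_force: 0.0
```

>>> move_arm --offset '[[0, -1, -4.5], [-2, -3, -4.5], [-3, -4, -2], [0, -2, 0], [0, 0, 0]]' --twist '[[0, 0, 0], [0, 0, 0], [0, 0, 0], [0, 0, 0], [0, 0, 0]]' --grip '[0.3, 0.3, 0.3, 0.3, 0.3]'

```text
time: 22.95
ee_pos: [0.4385, 0.1623, 0.165]
tcp_rot: [180.0, 0.2, -175.7]
wrist_force: [-0.9, 1.6, 0.0]
opening: 0.026
grasp_force: 0.0
```

```bash
python3 - <<'E'
from lk import *
c,P=look('w12')
pts(c,[('pin_bend',.04),('pin_tip',.04),('press_seat',.04),('press_exit',.04),('lid_hinge',.04),('lid_bar',.042)])
x,y,z=P[...,0],P[...,1],P[...,2]
for nm,a,b in (('near',.40,.4325),('far',.503,.54)):
    m=(z>.03)&(z<.056)&(y>.235)&(y<.285)&(x>a)&(x<b); Q=P[m]; print(nm,len(Q),Q.mean(0),Q.min(0),Q.max(0)) if len(Q) else print(nm,0)
hsv=cv2.cvtColor(c['color'],cv2.COLOR_RGB2HSV)
w=(hsv[...,1]>60)&(hsv[...,0]>10)&(hsv[...,0]<30)&(y<.12)&(y>.03)&(x>.4)&(x<.56)&(z>.036)&(z<.06)
Q=P[w];print('wood',len(Q),lin(Q[:,:2]),Q.min(0),Q.max(0))
E
```

```text
22.95 [0.4385 0.1623 0.165 ] [ 179.9768    0.1652 -175.6895] [-0.9414  1.6171  0.0289]
ear 262 [0.4367 0.252  0.0498] [0.4325 0.2429] [0.4413 0.2636]
ear 193 [0.4968 0.2549 0.0499] [0.4929 0.2469] [0.5014 0.2674]
knuckle 606 [0.462  0.2506 0.0504] [0.4445 0.243 ] [0.4907 0.2631]
pin_bend [429.5 226.7] 0.59 [0.4271 0.253  0.04  ] dep [0.4262 0.2518 0.0435]
pin_tip [325.5 263.3] 0.72 [0.4652 0.1723 0.04  ] dep [0.4685 0.1728 0.032 ]
press_seat [429.2 228. ] 0.65 [0.4282 0.253  0.04  ] dep [0.4272 0.2517 0.0437]
press_exit [416.4 324.1] 0.87 [0.5176 0.258  0.04  ] dep [0.542  0.2731 0.0001]
lid_hinge [421.6 273.2] 0.85 [0.4681 0.2539 0.04  ] dep [0.4667 0.2527 0.0434]
lid_bar [206.3 271.6] 0.57 [0.4794 0.0735 0.042 ] dep [0.4761 0.0756 0.0488]
near 198 [0.427  0.2545 0.0413] [0.4228 0.2492 0.0302] [0.4324 0.2646 0.0462]
far 75 [0.5093 0.2565 0.0431] [0.5043 0.2528 0.0401] [0.5159 0.2609 0.0458]
wood 747 (array([0.4786, 0.0779]), np.float64(2.8821157220749956), np.float64(0.08831550787778217)) [0.4346 0.0653 0.0382] [0.5226 0.083  0.0505]
```

>>> move_arm --offset '[[-1.1, -3, 1], [-1.1, -3, 3], [-1.15, -3.1, 3], [0, 0, 2], [0, 0, 2]]' --twist '[[0, 0, 0], [0, 0, 0], [0, 0, 0], [0, 0, 0], [0, 0, 0]]' --grip '[0.3, 0.3, 0.3, 0.3, 0.3]'

```text
time: 23.8
ee_pos: [0.4775, 0.0753, 0.0527]
tcp_rot: [-180.0, -0.1, -175.6]
wrist_force: [0.2, 0.0, 0.2]
opening: 0.0256
grasp_force: 0.0
```

```bash
python3 - <<'E'
from h import *
p,Rt,o=tcp(); print(o['time'],p,o['tcp_rot'])
c=shot('wrist'); pts(c,[('lid_bar',.042)]); P=cloud(c);x,y,z=P[...,0],P[...,1],P[...,2]
hsv=cv2.cvtColor(c['color'],cv2.COLOR_RGB2HSV)
w=(hsv[...,1]>60)&(hsv[...,0]>10)&(hsv[...,0]<30)&(y<.12)&(y>.03)&(x>.4)&(x<.56)&(z>.036)&(z<.06)
Q=P[w];print('wood',len(Q),lin(Q[:,:2])); e=np.array([.479,.075,p[2]])-p; print(100*Rt.T@e)
a0=np.radians(.63); th=np.radians(np.r_[0,2,np.linspace(6,113,19)])+a0
print(np.round(np.c_[np.degrees(th[1:]-a0),18.2*np.diff(-np.cos(th)),-18.2*np.diff(np.sin(th))],2).tolist())
E
```

```text
23.8 [0.4775 0.0753 0.0527] [-179.9975   -0.0506 -175.5727]
lid_bar [308.9 304.5] 0.57 [0.4793 0.0721 0.042 ] dep [0.4755 0.072  0.0489]
wood 1752 (array([0.4739, 0.0748]), np.float64(5.281140229050034), np.float64(0.08812962445511716))
[-0.1509 -0.0445 -0.0001]
[[2.0, 0.02, -0.64], [6.0, 0.1, -1.27], [11.94, 0.31, -1.86], [17.89, 0.51, -1.82], [23.83, 0.69, -1.76], [29.78, 0.87, -1.68], [35.72, 1.04, -1.58], [41.67, 1.2, -1.46], [47.61, 1.34, -1.33], [53.56, 1.47, -1.18], [59.5, 1.59, -1.02], [65.44, 1.68, -0.85], [71.39, 1.76, -0.67], [77.33, 1.82, -0.49], [83.28, 1.86, -0.3], [89.22, 1.88, -0.1], [95.17, 1.89, 0.09], [101.11, 1.87, 0.29], [107.06, 1.83, 0.48], [113.0, 1.77, 0.67]]
```

>>> move_arm --offset '[[-0.1, -0.1, 1.5], [0, 0, 1.6], [0, 0, 0], [0, 0, 0], [0, 0, 0]]' --twist '[[0, 0, 0], [0, 0, 0], [0, 0, 0], [0, 0, 0], [0, 0, 0]]' --grip '[0.3, 0.3, 0, 0, 0]' --force 35

```text
time: 24.4
ee_pos: [0.4795, 0.0738, 0.0239]
tcp_rot: [-179.8, 0.1, -175.5]
wrist_force: [2.6, -9.2, -1.4]
opening: 0.0129
grasp_force: 33.9
```

>>> move_arm --offset '[[0, 0, 0], [0, 0.02, -0.64], [0, 0.1, -1.27], [0, 0.3, -1.86], [0, 0, 0]]' --twist '[[0, 0, 0], [0, 0, 0], [0, 0, 0], [0, 0, 0], [0, 0, 0]]' --grip '[0, 0, 0, 0, 0]'

```text
time: 24.9
ee_pos: [0.4797, 0.0798, 0.0639]
tcp_rot: [180.0, 0.2, -175.5]
wrist_force: [0.1, 0.1, -2.9]
opening: 0.0124
grasp_force: 34.1
```

>>> move_arm --offset '[[0, 0.51, -1.82], [0, 0.69, -1.76], [0, 0.87, -1.68], [0, 1.04, -1.58], [0, 0, 0]]' --twist '[[0, 0, 0], [0, 0, 0], [0, 0, 0], [0, 0, 0], [0, 0, 0]]' --grip '[0, 0, 0, 0, 0]'

```text
time: 25.4
ee_pos: [0.4767, 0.1111, 0.1308]
tcp_rot: [180.0, 0.2, -175.4]
wrist_force: [0.9, 0.4, -4.4]
opening: 0.0127
grasp_force: 34.1
```

>>> move_arm --offset '[[0, 1.2, -1.46], [0, 1.34, -1.33], [0, 1.47, -1.18], [0, 1.59, -1.02], [0, 0, 0]]' --twist '[[0, 0, 0], [0, 0, 0], [0, 0, 0], [0, 0, 0], [0, 0, 0]]' --grip '[0, 0, 0, 0, 0]'

```text
time: 25.9
ee_pos: [0.4726, 0.1659, 0.1811]
tcp_rot: [-179.9, 0.2, -175.5]
wrist_force: [0.6, -10.4, 10.9]
opening: 0.0126
grasp_force: 35.5
```

>>> move_arm --offset '[[0, -0.1, -0.15], [0, 1.68, -0.85], [0, 0, 0]]' --twist '[[0, 0, 0], [0, 0, 0], [0, 0, 0]]' --grip '[0, 0, 0]'

```text
time: 26.2
ee_pos: [0.4707, 0.1818, 0.1896]
tcp_rot: [-180.0, 0.1, -175.5]
wrist_force: [-0.3, -5.9, 6.5]
opening: 0.0123
grasp_force: 35.3
```

>>> move_arm --offset '[[0, -0.05, -0.1], [0, 1.76, -0.67], [0, 1.82, -0.49], [0, 0, 0]]' --twist '[[0, 0, 0], [0, 0, 0], [0, 0, 0], [0, 0, 0]]' --grip '[0, 0, 0, 0]'

```text
time: 26.6
ee_pos: [0.4676, 0.2176, 0.2017]
tcp_rot: [180.0, 0.0, -175.4]
wrist_force: [0.2, -2.4, 5.5]
opening: 0.0124
grasp_force: 35.6
```

>>> move_arm --offset '[[0, 1.86, -0.35], [0, 1.88, -0.1], [0, 0, 0]]' --twist '[[0, 0, 0], [0, 0, 0], [0, 0, 0]]' --grip '[0, 0, 0]'

```text
time: 26.9
ee_pos: [0.4647, 0.2545, 0.2058]
tcp_rot: [180.0, -0.0, -175.4]
wrist_force: [0.8, -1.6, 4.8]
opening: 0.0127
grasp_force: 35.8
```

>>> move_arm --offset '[[0, 1.89, 0.05], [0, 1.87, 0.25], [0, 0, 0]]' --twist '[[0, 0, 0], [0, 0, 0], [0, 0, 0]]' --grip '[0, 0, 0]'

```text
time: 27.2
ee_pos: [0.4617, 0.2921, 0.2025]
tcp_rot: [180.0, -0.0, -175.4]
wrist_force: [0.7, -0.8, 3.7]
opening: 0.0122
grasp_force: 35.5
```

>>> move_arm --offset '[[0, 1.83, 0.45], [0, 1.2, 0.4], [0, 0, 0]]' --twist '[[0, 0, 0], [0, 0, 0], [0, 0, 0]]' --grip '[0, 0, 0]'

```text
time: 27.5
ee_pos: [0.4591, 0.3227, 0.1938]
tcp_rot: [180.0, -0.1, -175.5]
wrist_force: [0.6, 0.3, 1.1]
opening: 0.0128
grasp_force: 35.1
```

>>> move_arm --offset '[[0, 0.4, 0.15], [0, 0.3, 0.13], [0, 0, 0]]' --twist '[[0, 0, 0], [0, 0, 0], [0, 0, 0]]' --grip '[0, 0, 0]'

```text
time: 27.8
ee_pos: [0.4588, 0.3287, 0.1919]
tcp_rot: [-180.0, 0.0, -175.5]
wrist_force: [0.2, -1.3, 2.8]
opening: 0.0124
grasp_force: 35.2
```

>>> move_arm --offset '[[0, 0, 0], [0, 0, 0], [0, 0, 0], [0, 0, -1], [0, 0, -2]]' --twist '[[0, 0, 0], [0, 0, 0], [0, 0, 0], [0, 0, 0], [0, 0, 0]]' --grip '[0.35, 0.35, 0.35, 0.35, 0.35]'

```text
time: 28.3
ee_pos: [0.4583, 0.3284, 0.2214]
tcp_rot: [-179.9, -0.1, -175.5]
wrist_force: [-0.8, 0.3, -0.2]
opening: 0.03
grasp_force: 0.0
```

>>> move_arm --offset '[[0, 0, -3], [0, 0, -3], [4, 0, 0], [4, -3, 0], [4, -4, 0]]' --twist '[[0, 0, 0], [0, 0, 0], [0, 0, 0], [0, 0, 0], [0, 0, 0]]' --grip '[0.35, 0.35, 0.35, 0.35, 0.35]'

```text
time: 28.8
ee_pos: [0.3475, 0.2543, 0.2822]
tcp_rot: [180.0, -0.0, -175.4]
wrist_force: [-0.5, -0.1, 1.9]
opening: 0.0298
grasp_force: 0.0
```

```bash
python3 - <<'E'
from h import *
p,Rt,o=tcp(); print(o['time'],p,o['wrist_force'])
for n in ('wrist','scene'):
    c=shot(n); save(c,'z_'+n); print(n)
    P=cloud(c);x,y,z=P[...,0],P[...,1],P[...,2]; hsv=cv2.cvtColor(c['color'],cv2.COLOR_RGB2HSV)
    pts(c,[('lid_bar',.205),('pin_bend',.04),('pin_tip',.04),('press_seat',.04),('press_exit',.04)])
    red=((hsv[...,0]<8)|(hsv[...,0]>172))&(hsv[...,1]>150)&(y>.15)&(y<.45)&(x>.38)&(x<.56)&(z>.03)&(z<.26)
    Q=P[red]; 
    if len(Q)>20: print('red',len(Q),Q.min(0),Q.max(0)); print(np.polyfit(Q[:,1],Q[:,2],1))
    for nm,a,b in (('near',.40,.4325),('far',.504,.54)):
        m=(z>.03)&(z<.056)&(y>.235)&(y<.285)&(x>a)&(x<b); Q=P[m]; print(nm,len(Q),Q.min(0),Q.max(0)) if len(Q) else print(nm,0)
E
```

```text
28.8 [0.3475 0.2543 0.2822] [-0.5226 -0.1131  1.8577]
wrist
pin_bend [310.9 267.9] 0.64 [0.4296 0.2544 0.04  ] dep [0.4273 0.2544 0.0452]
press_seat [313.6 269.5] 0.88 [0.4314 0.2578 0.04  ] dep [0.4287 0.2577 0.0462]
red 5311 [0.3989 0.2402 0.0356] [0.5285 0.3    0.1843]
[ 2.3088 -0.4946]
near 83 [0.4224 0.2493 0.0301] [0.4324 0.2596 0.0465]
far 0
scene
lid_bar [172.6 158.1] 0.57 [0.48   0.3441 0.205 ] dep [0.7986 0.6566 0.0032]
pin_bend [207.4 229.9] 0.62 [0.4526 0.2307 0.04  ] dep [0.482  0.2569 0.0157]
press_seat [192.  230.7] 0.81 [0.4297 0.2626 0.04  ] dep [ 0.4784  0.3087 -0.0013]
press_exit [215.5 217.8] 0.64 [0.5115 0.25   0.04  ] dep [0.5121 0.2506 0.0395]
red 1485 [0.4002 0.2337 0.0397] [0.5322 0.2956 0.1854]
[ 2.2938 -0.4852]
near 23 [0.4216 0.2455 0.03  ] [0.4318 0.2547 0.0456]
far 5 [0.5043 0.246  0.0311] [0.5138 0.2531 0.0456]
```

>>> move_arm --offset '[[0, 0, 0], [0, 0, 0], [0, 0, 0], [0, 0, 0], [0, 0, 0]]' --twist '[[0, 0, 0], [0, 0, 0], [0, 0, 0], [0, 0, 0], [0, 0, 0]]' --grip '[0.35, 0.35, 0.35, 0.35, 0.35]'

```text
time: 29.9
ee_pos: [0.3489, 0.2546, 0.282]
tcp_rot: [180.0, 0.0, -175.5]
wrist_force: [0.3, -0.1, 0.2]
opening: 0.0296
grasp_force: 0.0
```

```bash
python3 -c "
from workcell import bot
print(bot.job_done())"
```

```text
the job is handed in; nothing more can be done
None
```

The job is handed in at 29.9 s: in the last camera readings the lid was home and leaning back on its stop (about 23.5° past upright), the pin was fully in with its bend against the near ear, and the arm was clear; no verdict came back.

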